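# Engage the slow gear of the carving wheel

## Task

A clay bowl is set up for carving on one of the two motorised decorating wheels. Push that wheel's gear rod in from fully out to its middle click position (slow drive) and let go of it. Leave the rod of the bare wheel as it is.

Things in the scene. Friction and masses are not known exactly. Their poses are not given: they have to be found in the camera images.
- loaded_rod (a joint): Gear rod (12 mm steel) in the front of the casing of the wheel that carries the clay bowl. Value: metres pushed in: 0 fully out (start), 0.030 middle click, 0.060 fully in. A spring click holds it at each of the three; going from one click to the next takes up to about 12 N, and let go within 13 mm of a click it moves onto it by itself.
- loaded_knob (a point): Centre of the black knob on that rod's end: a cylinder 30 mm in diameter, 24 mm long, lying along the rod, centre 45 mm above the table. Its x axis is level along the rod into the casing (the way to push), y level across the rod, z up. The casing's front face is 100 mm behind it when the rod is fully out, 70 mm at the middle click, 40 mm fully in.
- loaded: The wheel with the terracotta bowl (160 mm wide, 50 mm high, stuck down); fixed. Origin on the table; x as for the knob. Grey casing 200 mm wide, from 100 mm before to 140 mm behind the origin, top 70 mm high. Its 210 mm disc starts 30 mm behind the front face, top 92 mm high. Knob centred across it.
- bare_rod (a joint): Gear rod of the other, otherwise identical wheel beside it, whose disc is empty; same knob, values and clicks. Starts fully out (0) and must stay there.

How it is judged:
By the outcome, as a careful person would: the job done as asked, in the order asked, and still so for the second after the job is handed in, with the robot touching nothing.
It also fails if it takes over 35 s, if anything falls off the work surface, if the arm or the gripper's body presses on something with over 40 N, if the wrist force passes 120 N, or if a joint passes its speed limit or range.

## Robot

A 7-joint arm with a two-finger parallel gripper is mounted at the origin on the work surface. World frame = base frame: x ahead of the robot, y to its left, z up, the work surface at z = 0. Lengths are in m, angles in rad, forces in N, time in s.
With the tool pointing down it reaches from about 0.425 to 0.95 m from the base axis. Payload 4.7 kg.
Tool frame: the origin (TCP) lies on the centre line of the jaws, within the pads' length; the fingertips stand robot.nose_length ahead of it and the grasp point (between the pads) lies 8 mm behind it (robot.nose_length is the distance from the TCP to the fingertips, in m); z points along the fingers, y is the line along which they close (so a half turn about z gives the same grasp; the last joint's range is limited). The gripper opens to 85 mm and grips with 20 to 120 N. Pads are 22 mm wide; open, the fingers measure 114 mm over their backs; the gripper's body (76 mm by 85 mm) begins 54 mm behind the grasp point. The pads swing forward as they close: fully open they stand 13 mm farther back than shut.
Start: joints at [-1.144, 0.469, -0.049, 1.532, 0.024, 1.141, -0.082], TCP at [0.297, 0.606, 0.242] pointing down, gripper open.
Joint ranges: [-2.59, 2.59], [-0.33, 1.99], [-1.39, 1.29], [0.1, 2.45], [-1.04, 4.18], [0.21, 1.99], [-2.66, 2.66]. Speed limits (rad/s): [2.57, 2.57, 3.14, 3.14, 3.14, 3.14, 3.14].

## Interface

Orientations are given as [roll, pitch, yaw] about the fixed x, y, z axes, in that order (R = Rz(yaw) Ry(pitch) Rx(roll)).
In Python, from plant import robot gives the robot as it stands. Calls block until the motion is done:
- robot.goto(position, orientation): joint-space move of the TCP to a pose.
- robot.move_straight(position, vel=0.15, attitude=None, contact_N=None): straight line of the TCP; attitude=None keeps the orientation; vel is the mean speed in m/s. With contact_N (N) it stops when the force on the tool has changed by that much, and returns True; else False.
- robot.move_joints(angles): joint-space move.
- robot.grip(opening, strength=None): opening from 0.0 (shut) to 1.0 (fully open); strength is the grip in N (None keeps the last); returns when the fingers have stopped.
- robot.sleep(seconds).
- robot.inverse_kinematics(position, orientation): joint angles nearest the present ones, or None.
- robot.sense(): the state.
- robot.grab_frame(name): name is "scene" or "top" or "wrist"; returns a dict with "image" (480x640x3 uint8, red, green, blue), "range_z" (480x640 float32, m along the optical axis (not along the pixel's ray), 0 where there is no reading), "fx", "fy", "cx", "cy" (pixels), "R" (3x3) and "t" (3): a world point X has camera coordinates R X + t. Camera axes: x right, y down, z forward; pixel columns grow to the right and rows downward; lengths in m; the calibration is good to about 2 mm. A picture is of the moment at which its call begins.
A pose or a line that the arm cannot do raises robot.IKError and nothing moves.
- robot.close_job(): hands the job in; it is judged then, once.
The state is a dict: "t": time; "joint_pos": joint angles; "joint_velocities": joint speeds; "effort": joint torques, N m; "tcp_pos": TCP position; "tcp_rot": TCP orientation; "wrist_force": force on the tool from outside, world axes, zero at the start; "torque": the same for the moment, N m; "opening": opening from 0.0 (shut) to 1.0 (fully open); "gripper_force": force on a finger pad.
Only numpy, scipy, OpenCV 4.12 (cv2) and the standard library are available. Lean on these libraries where they do the work, as an engineer would, in place of code of your own. Each camera call takes 0.05 s, during which the arm holds its last target. There are 200 camera calls.

## Working session

There is one attempt and no reset: what is moved stays moved. The work goes in short steps, each a Python script; the robot and the scene stay as the last script left them, time stands still between calls to the robot, and variables do not carry over. Pictures are saved under pics/ and viewed, at most 10 in all, crops included, and the job is handed in when it is done.

```bash
ls; mkdir -p pics; python3 - <<'E'
from plant import robot
import cv2,numpy as np
for n in ("top","scene"):
    f=robot.grab_frame(n); cv2.imwrite(f"pics/{n}0.png",f["image"][:,:,::-1]); np.savez(f"{n}0.npz",**f)
    print(n,f["fx"],f["cx"],f["cy"],-f["R"].T@f["t"])
s=robot.sense();print(s,robot.nose_length)
E
```

```text
pics
top 442.5945133606266 314.9479466524345 243.32673470970423 [ 0.52630645 -0.02152235  0.78914076]
scene 467.39910109432356 315.6319892623076 234.41081842252942 [0.82049521 0.30064903 0.69543111]
{'t': 0.1, 'joint_pos': array([-1.14391173,  0.46936131, -0.0485891 ,  1.53355394,  0.02411909,
        1.1410314 , -0.0823315 ]), 'joint_velocities': array([-2.17414561e-04, -8.14611421e-04,  2.35896757e-04, -2.60879050e-03,
       -1.13609091e-03, -1.12618779e-03, -4.12700226e-05]), 'effort': array([ 4.36929076e-04, -5.11512208e+01, -4.69108089e-02, -2.38391376e+01,
        1.07761633e-02,  4.34886577e-03, -9.47012154e-06]), 'tcp_pos': array([0.29688557, 0.60564275, 0.24137468]), 'tcp_rot': array([-3.13982683e+00,  8.23444196e-05,  2.68580795e+00]), 'wrist_force': array([-0.0615426 , -0.63440156, -0.16259684]), 'torque': array([-0.02856456, -0.02249975, -0.00614399]), 'gripper_force': 0.0, 'opening': 0.9965596390626604} 0.011
```

View pics/top0.png

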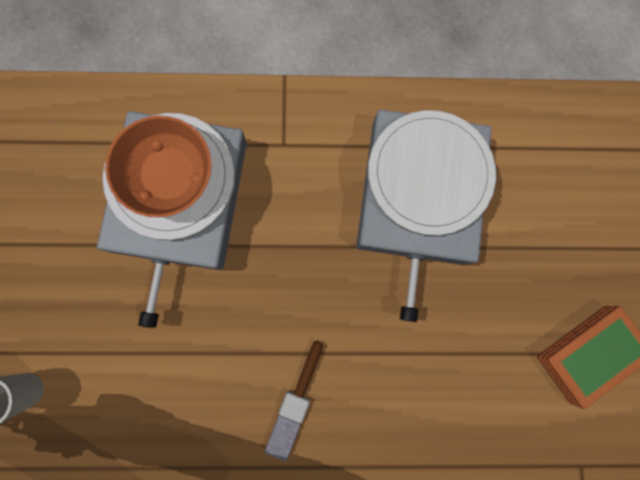

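View pics/scene0.png

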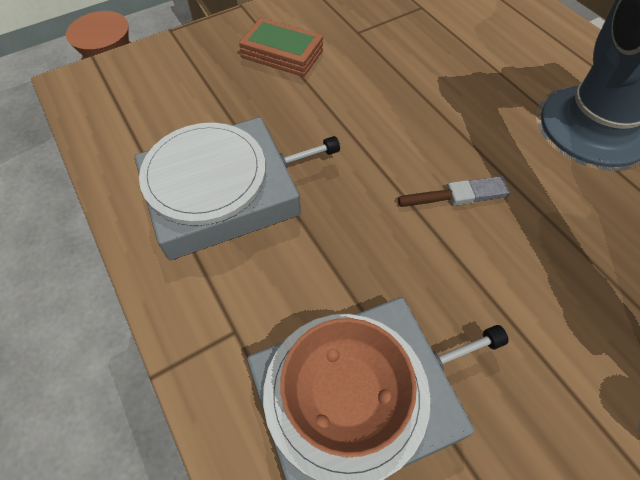

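The top view shows the loaded wheel on the left: its knob is at (148,319) and its rod runs to (160,262). The bare wheel's knob is at (409,314). The scene view shows the loaded knob at (496,337) and the bare one at (332,145). Next I'll measure the knob and the rod direction.

```bash
cat > h.py <<'E'
import cv2,numpy as np
def ray(f,uv,z):
    d=f["R"].T@np.array([(uv[0]-f["cx"])/f["fx"],(uv[1]-f["cy"])/f["fy"],1.]); c=-f["R"].T@f["t"]
    return c+d*(z-c[2])/d[2]
def knob(f,box):
    u0,v0,u1,v1=box; m=(f["image"][v0:v1,u0:u1].max(2)<45).astype(np.uint8)
    n,l,s,c=cv2.connectedComponentsWithStats(m); i=1+s[1:,4].argmax()
    return c[i]+[u0,v0],s[i]
def rod(f,box):
    u0,v0,u1,v1=box; im=f["image"][v0:v1,u0:u1].astype(int)
    m=(im.min(2)>120)&(np.ptp(im,2)<25); v,u=np.nonzero(m)
    return cv2.fitLine(np.float32(np.c_[u+u0,v+v0]),cv2.DIST_HUBER,0,.01,.01).ravel(),m.sum()
E
python3 - <<'E'
from h import *
T,S=[dict(np.load(n+"0.npz")) for n in("top","scene")]
for n,f,b in(("top",T,(130,300,168,335)),("scene",S,(475,315,520,360)),("topbare",T,(395,300,425,328)),("scenebare",S,(315,130,350,160))):
    c,s=knob(f,b); print(n,c,s,ray(f,c,.045))
for n,f,b in(("top",T,(140,270,168,312)),("scene",S,(446,335,486,365)),("topbare",T,(403,265,425,307))):
    l,k=rod(f,b); p=ray(f,l[2:],.045);q=ray(f,l[2:]+20*l[:2],.045); d=q-p; d*=np.sign(d[0]); print(n,k,p,np.degrees(np.arctan2(d[1],d[0])))
# casing front top edge corners, z=.07
for uv in((99,248),(221,268),(127,114),(244,130)): print(uv,ray(T,uv,.07))
E
```

```text
top [148.98203593 319.53892216] [ 10  12  18  15 167] [0.49280885 0.2315702  0.045     ]
scene [496.06753247 336.18181818] [  8  10  25  24 385] [0.49187935 0.23494773 0.045     ]
topbare [409.36942675 313.0955414 ] [  6   7  17  14 157] [ 0.50494638 -0.19904205  0.045     ]
scenebare [331.68817204 145.06989247] [  9   7  16  18 186] [ 0.50313512 -0.1958132   0.045     ]
top 258 [0.54045522 0.22730557 0.045     ] -9.002899003179248
scene 340 [0.54195291 0.22765406 0.045     ] -7.825781166219186
topbare 270 [ 0.55104486 -0.2044578   0.045     ] -8.11908168507683
(99, 248) [0.60763566 0.30894674 0.07      ]
(221, 268) [0.57658212 0.11187465 0.07      ]
(127, 114) [0.83482161 0.27730801 0.07      ]
(244, 130) [0.80973797 0.08059429 0.07      ]
```

```bash
python3 - <<'E'
from plant import robot
from h import *
yaw=np.radians(-8.5)
sols=[]
q0=robot.sense()["joint_pos"]
for y in(yaw,yaw+np.pi):
    q=robot.inverse_kinematics([.493,.2335,.2],[np.pi,0,y]); print(y,q)
    if q is not None: sols.append((abs(np.array(q)-q0).max(),y))
y=min(sols)[1]; print("use",y)
robot.goto([.493,.2335,.2],[np.pi,0,y])
f=robot.grab_frame("wrist"); cv2.imwrite("pics/w0.png",f["image"][:,:,::-1]); np.savez("w0.npz",**f)
s=robot.sense();print(s["t"],s["tcp_pos"],s["tcp_rot"])
E
```

```text
-0.14835298641951802 [-1.01349616  0.33844033  0.62206304  1.91845198 -0.23874314  0.95813321
 -1.99891154]
2.993239667170275 [-0.53698577  0.30083812  0.02125163  1.89232919 -0.0077496   0.94850347
  0.91027232]
use 2.993239667170275
1.7083 [0.49273706 0.23504634 0.20013108] [3.14083634e+00 8.85317914e-05 2.99554112e+00]
```

View pics/w0.png

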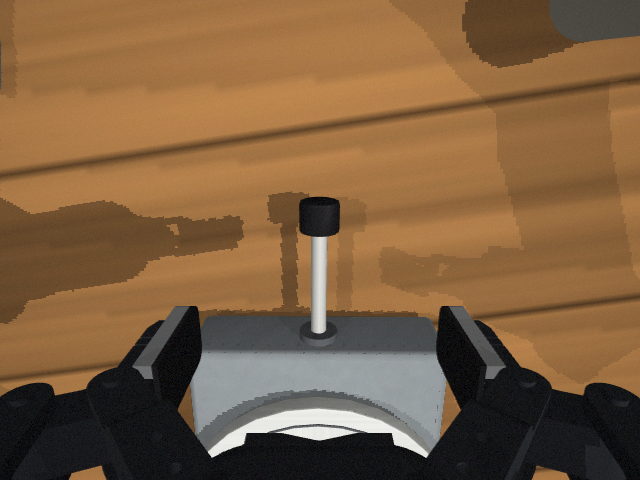

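The wrist view shows the knob at (320,216), with the rod vertical and midway between the jaws, so the alignment across the rod is good. I'll refine with the calibration, then descend and grip.

```bash
python3 - <<'E'
from plant import robot
from h import *
f=dict(np.load("w0.npz"))
c,s=knob(f,(285,180,355,250)); p=ray(f,c,.045)
l,k=rod(f,(300,245,340,318)); a=ray(f,l[2:],.045);b=ray(f,l[2:]+20*l[:2],.045);d=b-a;d*=np.sign(d[0])
print(c,s,p,np.degrees(np.arctan2(d[1],d[0])), a)
yaw=np.arctan2(d[1],d[0])
if abs(np.degrees(yaw)+8.5)>1.5 or np.hypot(*(p[:2]-[.493,.2335]))>.006: raise SystemExit("disagree")
k=np.array([.5*(p[0]+.4925),p[1],.037]); R=[np.pi,0,yaw+np.pi]
print("target",k)
robot.move_straight(k+[0,0,.06],attitude=R)
print(robot.move_straight(k,vel=.08,contact_N=8))
robot.grip(0.2,strength=40)
s=robot.sense();print(s["t"],s["tcp_pos"],s["wrist_force"],s["opening"],s["gripper_force"])
f=robot.grab_frame("wrist"); cv2.imwrite("pics/w1.png",f["image"][:,:,::-1])
np.savez("k.npz",k=k,yaw=yaw)
E
```

```text
[318.91480447 216.05656425] [  14   17   41   39 1432] [0.49512091 0.23472224 0.045     ] -8.494934893870678 [0.54615454 0.22718158 0.045     ]
target [0.49381045 0.23472224 0.037     ]
False
3.9917 [0.49402653 0.23521135 0.03745807] [-0.91815531  1.23031173  3.43658812] 0.3377444509332961 39.2989844083786
```

View pics/w1.png

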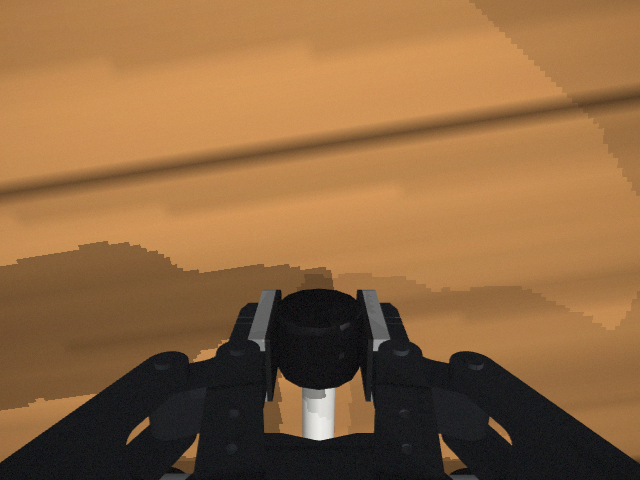

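The picture shows the knob at (318,340), held squarely between the pads, and the opening of about 29 mm matches the knob. Now I'll push 30 mm along the rod, release and retreat upward.

```bash
python3 - <<'E'
from plant import robot
from h import *
z=np.load("k.npz"); yaw=float(z["yaw"]); d=np.array([np.cos(yaw),np.sin(yaw),0])
p0=robot.sense()["tcp_pos"]; k=z["k"]
for s in(.010,.020,.030):
    robot.move_straight(k+s*d,vel=.04); q=robot.sense(); print(s,(q["tcp_pos"]-p0)@d,q["wrist_force"]@d,q["opening"])
robot.sleep(.3);q=robot.sense(); print((q["tcp_pos"]-p0)@d,q["wrist_force"])
robot.grip(.75)
robot.move_straight(k+.03*d+[0,0,.13],vel=.12)
f=robot.grab_frame("wrist"); cv2.imwrite("pics/w2.png",f["image"][:,:,::-1])
for n,bx in(("scene",(440,310,520,370)),("top",(130,270,180,335)),("wrist",(285,150,355,330))):
    f=robot.grab_frame(n); c,s=knob(f,bx); p=ray(f,c,.045); print(n,c,s,p)
    np.savez(n+"1.npz",**f)
    if n=="scene": cv2.imwrite("pics/s2.png",f["image"][:,:,::-1])
print(robot.sense()["t"])
E
```

```text
0.01 0.007537898929387167 -6.216243584200144 0.336872784483199
0.02 0.02316271463860597 6.770039472576878 0.3417104438020034
0.03 0.030176748326753728 -0.3001598834669383 0.33492862447236227
0.030113289897009652 [-0.08396732  1.07769248  5.94318669]
scene [477.66129032 343.7688172 ] [ 25  23  25  24 372] [0.52177425 0.23008065 0.045     ]
top [147.30392157 305.25490196] [  0  24  31  26 408] [0.5160377  0.23551231 0.045     ]
wrist [319.40554017 229.33961219] [  13   57   45   45 1805] [0.5249703 0.2299658 0.045    ]
7.4083
```

View pics/w2.png

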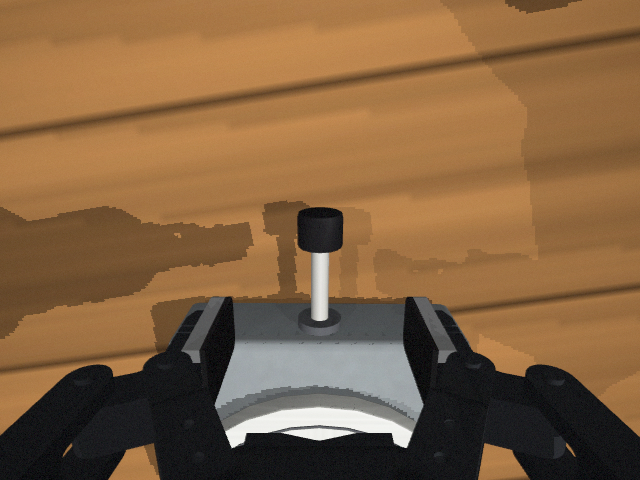

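View pics/s2.png

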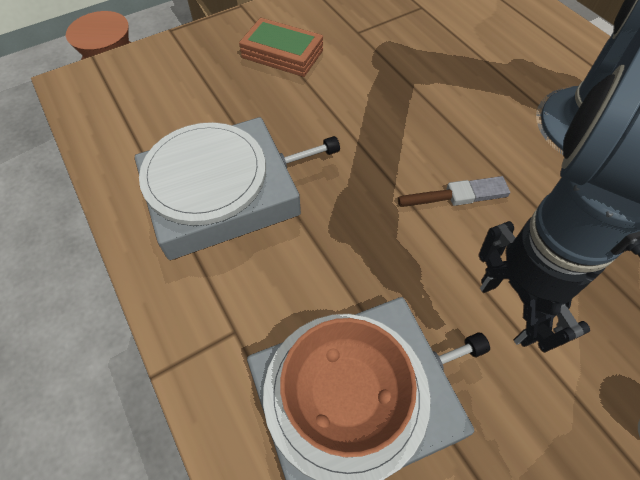

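The wrist view puts the freed knob at (320,230), and the scene view puts it at (477,344). Both the scene and wrist measurements show it about 30 mm further in, so it is on the middle click. The bare knob is unchanged at (332,145), and the gripper is clear.

```bash
python3 -c "
from plant import robot
print(robot.close_job())"
```

```text
the job is handed in; nothing more can be done
None
```

The loaded wheel's gear rod is pushed in about 30 mm to its middle click and released, the bare wheel's rod is untouched, and the job is handed in.

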